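# Put the sensor transmitter's battery on charge

### The job

The transmitter's battery is flat: squeeze the two side tabs of its battery cover together, evenly and gently, lift the cover straight off without forcing it and set it down right way up in the steel tray. Then lift the battery pack out and press it, gently, fully home in the charger's bay so that its catches hold it. Set things down rather than drop them, and leave everything else where it is.

Things in the scene. Friction and masses are not known exactly. Their poses are not given: they have to be found in the camera images.
- transmitter: wireless sensor transmitter: an aluminium base 130 (x) x 62 (y) x 8 mm, screwed down, screw heads to 13 mm, and on it a white housing 104 (x) x 53 (y) mm, rim 44 mm high, a black antenna at x = +66 mm, 70 mm high. Origin: centre of the base's underside, z up. The housing is clamped in slots: it may stand up to 3.2 mm to either side (y) of the base, and its true place must be felt
- cover: grey battery cover, clipped on the housing's rim: a hollow cap 106 (x) x 55 (y) x 20 mm, 70 g. Origin: centre of its lower edge plane, z up; it lies 44 mm above the transmitter's origin, same axes, with 3.5 mm of side play (y) on the housing, not always centred. A black spring tab is in the middle of each long side. Set down it stands on two feet, origin 16 mm up. Over 20 N on the transmitter breaks it
- tab_left_pad (a point): centre of the outer face of the cover's +y tab, 9 mm above the cover's origin. The tab is 24 mm long (x), 14 mm tall (2 to 16 mm above the origin), stands out to y = 33 mm (66 mm over both tabs) and slides straight in by 4 mm to a stop; it resists with 3 N at first, 7 N when fully in, and springs out again. Over 55 N a side would crack the tabs
- tab_right_pad (a point): the same on the -y side. Fingers that close off-centre press one tab more than the other and push the cover sideways: shift towards the tab that pushes back harder until both press alike, then close fully
- hook_left (a point): top of the +y tab's outward hook (-y alike), 9.7 mm below the cover's origin, 0.7 mm under the housing wall's edge. With both tabs fully in and the cover centred on the housing both hooks clear by about 0.5 mm; off-centre, the hook on the side the cover is off to stays caught: a light pull is held on that side, so work the squeezed cover away from it, 1 mm at a time, till it lifts; clear at 16 mm
- battery: black battery pack, 60 (x) x 22 (y) x 50 mm (z), about 110 g, paper labels on its broad sides. Origin: centre of its underside, z up. It stands in the well of the transmitter's base (1 mm play), same axes, underside 8 mm above the board: with the cover off, its top 14 mm stand above the rim and can be gripped across the 22 mm. Foot tapered 3 mm at each end; both ends alike, so either way round fits
- charger: grey desk charger, fixed, 110 (x) x 70 (y) x 38 mm tall on a black foot 124 x 84 mm. Origin: centre of its underside, z up. In its top is one open bay, 62 mm along x, 24 mm along y (1 mm clear all round the battery), floor 12 mm above the origin. A battery fully home stands on that floor, same axes or half a turn round, its top 24 mm above the charger's top
- charger_bay (a point): centre of the bay's mouth, 38 mm above the charger's origin. A sprung steel roller in each end wall, 14 mm below the mouth, stands 3 mm into the bay; the battery must be pressed past them, with about 5 to 15 N, until they snap into the grooves across its ends (8 to 16 mm above its underside). Its own weight does not take it down
- contacts: contact plate on the bay's floor, 50 x 20 x 2 mm; origin at the centre of its underside, upper face 12 mm above the charger's origin. Over 35 N on it would bend its contacts
- tray: empty steel instrument tray, fixed, 160 (x) x 130 (y) mm, rim 14 mm high, walls and floor 3 mm thick. Origin: centre of its underside
- objective: a brass microscope objective, 31 mm across, 46 mm tall, standing; origin at the centre of its underside; a bystander
- oil_bottle: a small brown bottle, 26 mm across, 62 mm tall; origin at the centre of its underside; a bystander
- post_holder: an aluminium post holder, 32 mm across at its foot, 76 mm tall, standing; origin at the centre of its underside; a bystander
- culture_dish: a clear round dish with a lid, 38 mm across, 11 mm tall; origin at the centre of its underside; a bystander
- hex_driver: a screwdriver with a black handle, 170 mm long, lying; origin at the middle of its length, on the underside; a bystander
- slide_box: a blue slide box, 87 x 102 x 34 mm; origin at the centre of its underside; a bystander
- spanner: a steel spanner, 150 mm long, lying flat; origin at the centre of its underside; a bystander
There are look-alikes about, which are no part of the job. Of the things like the tray, leave any that is black; of the rest the larger one is meant. What is shaped like the cover but turquoise is not meant.

How it is judged:
On the way, in this order (a step that is already met when the one before it is completed fails the run):
1. the cover is off the transmitter, raised clear of it (z of cover in the frame of transmitter above 0.065 m), for 0.1 s.
2. the battery is out of the transmitter, raised clear of it, with the cover left standing in the tray (z of battery in the frame of transmitter above 0.045 m and z of cover in the frame of tray below 0.028 m and x of cover in the frame of tray between -0.08 and 0.08 m and y of cover in the frame of tray between -0.065 and 0.065 m), for 0.1 s.
At the end, for the whole second after the job is handed in: the battery stands in the charger's bay, underside within 1.5 mm of the contact plate, centred within 3 mm, upright within 0.06 rad; the cover stands in the tray, right way up within 0.2 rad, its origin less than 28 mm above the tray's underside; both at rest (z of battery in the frame of contacts below 0.0035 m and horizontal distance between battery and charger_bay below 0.003 m and angle between battery's own z axis and vertical below 0.06 rad and linear speed of each of battery, cover below 0.02 m/s and x of cover in the frame of tray between -0.08 and 0.08 m and y of cover in the frame of tray between -0.065 and 0.065 m and z of cover in the frame of tray below 0.028 m and angle between cover's own z axis and vertical below 0.2 rad); the robot touches nothing.
It fails at once if the cover is forced against the transmitter with more than 20 N (contact force between cover and transmitter above 20 N).
It fails at once if the cover is squeezed with more than 110 N in all (55 N a side) (contact force between the fingers and cover above 110 N).
It fails at once if the battery is pressed on the charger's contact plate with more than 35 N (contact force between battery and contacts above 35 N).
It fails at once if the cover or the battery is dropped (falls faster than 0.6 m/s, let go) ((contact force between the fingers and cover below 0.05 N and linear speed of cover above 0.6 m/s) or (contact force between the fingers and battery below 0.05 N and linear speed of battery above 0.6 m/s)).
It fails at once if a bystander is moved by more than 20 mm (distance of any of objective, oil_bottle, post_holder, culture_dish, hex_driver, slide_box, spanner from where it was at the start of the episode above 0.02 m).
It also fails if it takes over 67 s, if anything falls off the work surface, if the arm or the gripper's body presses on something with over 40 N, if the wrist force passes 120 N, or if a joint passes its speed limit or range.

### The arm

A 6-joint arm with a two-finger parallel gripper is mounted at the origin on the work surface. World frame = base frame: x ahead of the robot, y to its left, z up, the work surface at z = 0. Lengths are in m, angles in rad, forces in N, time in s.
With the tool pointing down it reaches from about 0.25 to 0.725 m from the base axis. Payload 4 kg.
Tool frame: the origin (TCP) lies at the very end of the fingers, on their centre line; the grasp point (between the pads) lies 19 mm behind it; z points along the fingers, y is the line along which they close (so a half turn about z gives the same grasp; the last joint's range is limited). The gripper opens to 85 mm and grips with 20 to 120 N. Pads are 22 mm wide; open, the fingers measure 114 mm over their backs; the gripper's body (76 mm by 85 mm) begins 54 mm behind the grasp point. The pads swing forward as they close: fully open they stand 13 mm farther back than shut.
Start: joints at [1.191, 0.241, 0.005, 1.335, 0, 1.571], TCP at [0.185, 0.464, 0.231] pointing down, gripper open.
Joint ranges: [-2.72, 2.72], [-1.05, 1.87], [-1.09, 1.28], [-1.99, 2.15], [-1.42, 1.44], [-3.14, 3.14]. Speed limits (rad/s): [2.79, 2.79, 3.14, 3.14, 3.14, 3.14].

### API

Orientations are given as a unit quaternion [x, y, z, w].
In Python, from workcell import bot, vision, workorder gives the robot as it stands.
- The arm moves only by the shell command python3 -m creep 'ROWS' [OPENING]. ROWS is JSON, a list of rows, each a list of 2 entries, a list of its own where there are three numbers: the shift along the tool's x, y, z in mm, then the turn, a rotation vector about the tool's x, y, z in rad. In form: [[[dx, dy, dz], [wx, wy, wz]], ...]. A call has 1 to 12 rows; each row shifts and turns the commanded pose from where the row before left it, along the tool's axes as they then stand; what a row does not reach is not made up. A row lasts 1/8 s, in which the tool goes at most 62.5 mm and 10.7 degrees, less where a joint would pass 70% of its speed; a pose out of reach is approached as far as the arm can. A call is refused whole if a number of a shift passes 62.5 or a number of a turn 0.188, either way. A call with a gripper value outside its range is refused whole. OPENING is the finger opening in mm, from 0 to 85.4, set as the call begins (- or left out, the last holds). The fingers move at their own pace and stop on an object; the grip force is fixed at half the most. Time passes only in rows, so rows that do not move let the fingers close. It gives the time, the measured TCP pose, the force, the opening and the grip force at its end, in the units of the state.
- bot.get_obs(): the state, without advancing time (a new reading comes with each control period).
- vision.camera(name): name is "side" or "top"; returns a dict with "image" (384x512x3 uint8, blue, green, red), "z_map" (384x512 float32, m along the optical axis (not along the pixel's ray), 0 where there is no reading), "K" (3x3 intrinsics, pixels), "rvec" (rotation vector, rad) and "tvec" (3), from world to camera coordinates, as OpenCV has them. Camera axes: x right, y down, z forward; pixel columns grow to the right and rows downward; lengths in m; the calibration is good to about 2 mm. A picture is of the moment at which its call begins.
- workorder.job_done(): hands the job in; it is judged then, once.
Trained networks look in a picture, given as the dict that the camera call returned (one of the last four; its "shot" number tells which), for a name from the list of things; names that differ only in an ending like _2 or _b are one class to them, and where a whole thing is asked for, a point or a joint stands for the part that bears it (a point fixed in the world has none). Each returns a list of dicts, best first, with "score" (0 to 1); they miss things now and then, are a little off and sometimes report something else, mostly with a low value. They report only what shows in the picture. A call takes as long as a camera call. They do not tell look-alikes from the thing itself.
- vision.spot_in(picture, query): "position" ([column, row] in pixels, amid what is visible of it).
- vision.place_of(picture, query): "position" ([column, row] in pixels: a listed point, or the origin of a listed thing).
The state is a dict: "clock": time; "joint_pos": joint angles; "joint_vel": joint speeds; "tau": joint torques, N m; "eef_pos": TCP position; "tool_rot": TCP orientation; "ft_force": force on the tool from outside, world axes, zero at the start; "ft_torque": the same for the moment, N m; "grip_width": finger opening in m; "grasp_force": force on a finger pad.
Only numpy, scipy, OpenCV 4.12 (cv2) and the standard library are available. Lean on these libraries where they do the work, as an engineer would, in place of code of your own. Each camera call takes 0.05 s, during which the arm holds its last target. There are 200 camera calls.

## Working session

There is one attempt and no reset: what is moved stays moved. The work goes in short steps, Python scripts to look and compute and a shell command to move; the robot and the scene stay as the last step left them, time stands still between calls to the robot, and variables do not carry over. Pictures are saved under pics/ and viewed, at most 10 in all, crops included, and the job is handed in when it is done.

```bash
ls; mkdir -p pics; cat > h.py <<'E'
import numpy as np, cv2
from scipy.spatial.transform import Rotation as R
from workcell import bot, vision, workorder
def cam(n):
    return vision.camera(n)
def c2w(p,pc):
    Rm=cv2.Rodrigues(np.array(p["rvec"],float))[0]
    return (np.asarray(pc)-np.ravel(p["tvec"]))@Rm
def cloud(p):
    z=p["z_map"];K=p["K"];v,u=np.mgrid[:z.shape[0],:z.shape[1]]
    pc=np.stack([(u-K[0,2])/K[0,0]*z,(v-K[1,2])/K[1,1]*z,z],-1)
    W=c2w(p,pc.reshape(-1,3)).reshape(pc.shape);W[z==0]=np.nan
    return W
def ray_at_z(p,uv,h):
    K=p["K"];d=np.array([(uv[0]-K[0,2])/K[0,0],(uv[1]-K[1,2])/K[1,1],1])
    o=c2w(p,[0,0,0]);w=c2w(p,d)-o
    return o+w*(h-o[2])/w[2]
def st():
    o=bot.get_obs();print('t',round(o["clock"],2),'p',np.round(np.array(o["eef_pos"])*1e3,1),'F',np.round(o["ft_force"],1),'M',np.round(o["ft_torque"],2),'w',round(o["grip_width"]*1e3,1),'g',round(float(o["grasp_force"]),1));return o
E
python3 - <<'E'
from h import *
o=st();print(o["tool_rot"],R.from_quat(o["tool_rot"]).as_matrix().round(3))
for n in ("top","side"):
    p=cam(n);cv2.imwrite(f"pics/{n}0.png",p["image"]);np.save(f"{n}0.npy",cloud(p))
    print(n,c2w(p,[0,0,0]),p["K"].round(1).tolist())
    for q in ("transmitter","cover","tab_left_pad","tab_right_pad","charger","charger_bay","tray"):
        for r in vision.place_of(p,q)[:4]: print(q,np.round(r["position"],1),round(r["score"],2))
E
```

```text
pics
t 0.0 p [185.1 463.8 230.4] F [-0.1  0.2  1. ] M [ 0.02  0.03 -0.02] w 85.2 g 0.0
[ 1.88781521e-01  9.82018519e-01 -1.05973558e-03 -2.06010497e-04] [[-0.929  0.371 -0.001]
 [ 0.371  0.929 -0.002]
 [ 0.    -0.002 -1.   ]]
top [0.4349495  0.02351707 1.08384827] [[374.9, 0.0, 255.8], [0.0, 374.9, 189.5], [0.0, 0.0, 1.0]]
transmitter [272.9 172.4] 0.68
cover [274.5 228.3] 0.93
cover [268.4 171.4] 0.79
tab_left_pad [313.1 158.1] 0.71
tab_left_pad [258.8 164.3] 0.49
tab_right_pad [267.4 226.1] 0.43
charger [362.4 180.9] 0.67
charger_bay [366.1 176.6] 0.65
tray [176.2 172. ] 0.97
tray [196.4 242.2] 0.82
tray [130. 270.] 0.56
side [0.37097485 1.0211807  0.61022241] [[456.2, 0.0, 263.5], [0.0, 456.2, 193.3], [0.0, 0.0, 1.0]]
transmitter [238.1 210.8] 0.87
transmitter [272.4 242.9] 0.21
cover [240.4 196.4] 0.88
cover [305.4 201.5] 0.88
tab_left_pad [235.5 199.1] 0.47
tab_right_pad [298.8 208.2] 0.55
charger [260.7 169.5] 0.6
charger [236.  200.2] 0.39
charger_bay [259.7 157.1] 0.79
tray [226.8 280.4] 0.93
tray [371.  331.8] 0.83
tray [326.3 266.4] 0.75
tray [260.8 156.5] 0.72
```

View pics/top0.png

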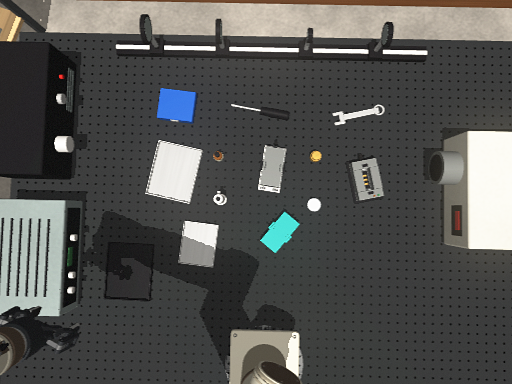

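View pics/side0.png

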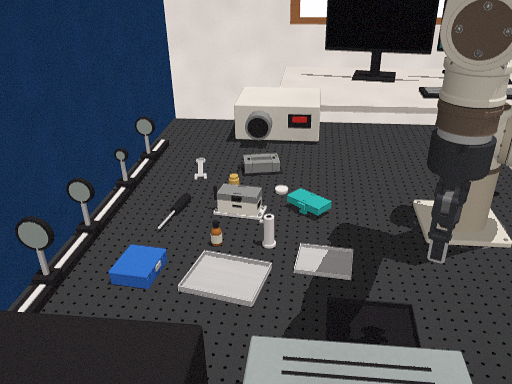

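Top view: the grey cover on the transmitter is at (271,168), and the turquoise look-alike is at (280,231). The tray candidates are the large bright one (175,172), a smaller one (198,243) and a black one (130,270). The charger is at (366,180). I choose the cover at (271,168) and the tray at (175,172). Next I measure them and check the choice in a close crop.

```bash
python3 - <<'E'
from h import *
T=np.load("top0.npy");S=np.load("side0.npy")
c=lambda u,v:T[v,u].round(3)
print('cover',c(271,168),'tray',c(175,172),'chg',c(366,180),'post',c(220,198),'bottle',c(218,156),'obj',c(316,156),'dish',c(314,204),'turq',c(280,231),'tray2',c(198,243))
def rect(W,ctr,r,z0,z1,name):
    P=W.reshape(-1,3);P=P[~np.isnan(P[:,0])]
    m=(np.linalg.norm(P[:,:2]-ctr,axis=1)<r)&(P[:,2]>z0)&(P[:,2]<z1);P=P[m]
    if len(P)<5: print(name,len(P));return
    (x,y),(w,h),a=cv2.minAreaRect((P[:,:2]*1e3).astype(np.float32))
    print(name,len(P),'c',np.round([x,y],1),'wh',np.round([w,h],1),'a',round(a,1),'z med',(np.median(P[:,2])*1e3).round(1),'mean',(P[:,:2].mean(0)*1e3).round(1))
cc=T[168,271][:2];ch=T[180,366][:2];tr=T[172,175][:2]
for n,W in (("top",T),("side",S)):
    rect(W,cc,.075,.056,.075,n+" cover top"); rect(W,cc,.09,.004,.02,n+" base")
    rect(W,ch,.08,.03,.045,n+" chg top"); rect(W,tr,.13,.008,.022,n+" tray rim"); rect(W,cc,.1,.066,.08,n+' antenna')
im=cv2.imread("pics/top0.png")
a=cv2.resize(im[130:250,215:395],None,fx=4,fy=4,interpolation=cv2.INTER_CUBIC);cv2.imwrite("pics/crop1.png",a)
E
```

```text
cover [ 0.548 -0.01   0.063] tray [0.537 0.265 0.004] chg [ 0.525 -0.284  0.011] post [0.462 0.126 0.075] bottle [0.579 0.137 0.051] obj [ 0.586 -0.135  0.047] dish [ 0.453 -0.136  0.013] turq [ 0.375 -0.04   0.033] tray2 [0.334 0.193 0.003]
top cover top 823 c [560.3 -13.9] wh [ 65.9 122.2] a 82.1 z med 64.1 mean [552.8 -12.8]
top base 213 c [548.1 -11.1] wh [156.1 166.7] a 75.5 z med 7.8 mean [527.5  -5.8]
top chg top 840 c [ 526.2 -279.2] wh [109.5  71.6] a 12.3 z med 38.3 mean [ 525.7 -278.3]
top tray rim 268 c [538.  268.6] wh [131.2 160.2] a 78.3 z med 13.0 mean [541.3 269. ]
top antenna 121 c [560.9 -14.3] wh [ 52.8 120.9] a 80.6 z med 67.0 mean [550.5 -14.2]
side cover top 544 c [561.4  -7.1] wh [ 65.7 121.6] a 83.2 z med 63.3 mean [555.4  -3.2]
side base 340 c [554.6  -5.8] wh [ 64.  130.7] a 83.4 z med 10.2 mean [545.5  12.8]
side chg top 375 c [ 528.6 -273.5] wh [109.7  77.8] a 11.2 z med 36.9 mean [ 528.3 -269.9]
side tray rim 664 c [534.5 246.1] wh [189.  161.9] a 78.4 z med 12.3 mean [543.8 269.7]
side antenna 18 c [562.4  -8.5] wh [ 35.1 121. ] a 68.8 z med 66.6 mean [586.3 -10.5]
```

View pics/crop1.png

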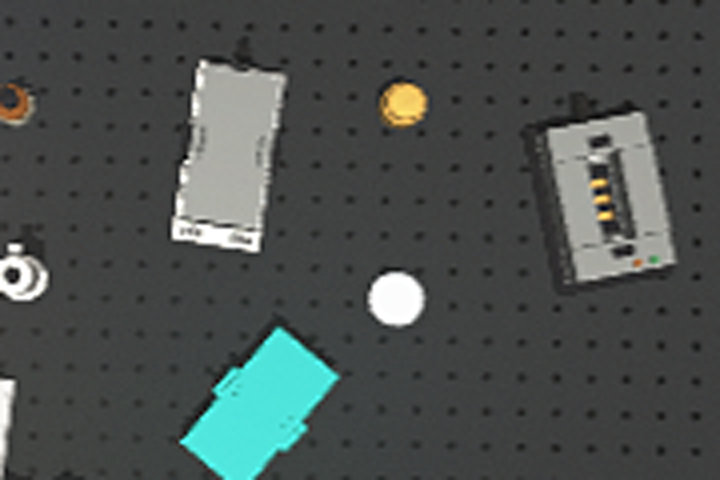

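The crop confirms the grey lid on the white housing, with its antenna at the top, image (276,141). The turquoise one is separate. Now I refine the poses.

```bash
python3 - <<'E'
from h import *
from scipy.optimize import minimize
T=np.load("top0.npy");S=np.load("side0.npy")
def fit(W,ctr,yaw,L,Wd,z0,z1,name,r):
    P=W.reshape(-1,3);P=P[~np.isnan(P[:,0])]
    P=P[(np.linalg.norm(P[:,:2]-ctr,axis=1)<r)&(P[:,2]>z0)&(P[:,2]<z1)]
    def loc(q):
        c,s=np.cos(q[2]),np.sin(q[2]);d=P[:,:2]*1e3-q[:2];return np.stack([d@[c,s],d@[-s,c]],1)
    # count points in rectangle (soft)
    sg=lambda t:1/(1+np.exp(-t/1.0))
    def cost(q):
        l=loc(q);w=sg(L/2-abs(l[:,0]))*sg(Wd/2-abs(l[:,1]));return -w.sum()
    b=minimize(cost,[*(np.array(ctr)*1e3),yaw],method="Nelder-Mead",options=dict(initial_simplex=[[ctr[0]*1e3,ctr[1]*1e3,yaw],[ctr[0]*1e3+8,ctr[1]*1e3,yaw],[ctr[0]*1e3,ctr[1]*1e3+8,yaw],[ctr[0]*1e3,ctr[1]*1e3,yaw+.1]]))
    l=loc(b.x);print(name,len(P),b.x.round(3),round(np.degrees(b.x[2]),1),'x pct',np.percentile(l[:,0],[2,98]).round(1),'y',np.percentile(l[:,1],[2,98]).round(1),'z',np.median(P[:,2]*1e3).round(1))
for n,W in (("top",T),("side",S)):
    fit(W,(.551,-.011),-.13,106,55,.056,.075,n+" cover",.075)
    fit(W,(.526,-.277),.2,110,70,.030,.045,n+" chg",.08)
for n in ("top","side"):
    p=cam(n)
    for q,h in (("charger_bay",.038),("cover",.044),("tray",0),("transmitter",0),("tab_left_pad",.053),("tab_right_pad",.053)):
        for r in vision.place_of(p,q)[:2]: print(n,q,round(r["score"],2),(ray_at_z(p,r["position"],h)*1e3).round(1)[:2])
# bay from top colour/depth: low points inside charger
for n,W in (("top",T),("side",S)):
    P=W.reshape(-1,3);P=P[~np.isnan(P[:,0])]
    c,s=np.cos(.2),np.sin(.2);d=P[:,:2]*1e3-[526.5,-277.5];l=np.stack([d@[c,s],d@[-s,c]],1)
    m=(abs(l[:,0])<45)&(abs(l[:,1])<25)&(P[:,2]<.03);print(n,'bay low pts',m.sum(),P[m][:,:2].mean(0)*1e3,np.percentile(l[m],[3,97],axis=0))
E
```

```text
top cover 823 [ 5.52056e+02 -1.27040e+01 -1.34000e-01] -7.7 x pct [-50.9  52.4] y [-28.2  27.7] z 64.1
top chg 840 [ 5.25969e+02 -2.78500e+02  2.10000e-01] 12.0 x pct [-52.8  52.9] y [-34.8  33.9] z 38.3
side cover 548 [ 5.53599e+02 -5.68000e+00 -1.39000e-01] -8.0 x pct [-51.3  65.9] y [-29.9  28.9] z 63.3
side chg 375 [ 5.28398e+02 -2.71749e+02  2.31000e-01] 13.2 x pct [-52.7  52.9] y [-37.8  33.9] z 36.9
top charger_bay 0.52 [ 514.1 -268.8]
top cover 0.77 [375.2 -31.1]
top cover 0.64 [546.9  -8.9]
top tray 0.92 [531.6 260.9]
top tray 0.69 [339.4 201.8]
top transmitter 0.44 [556.4 -14. ]
top tab_left_pad 0.56 [561.   29.8]
top tab_right_pad 0.37 [395.6  -3.7]
side charger_bay 0.96 [ 539.8 -275.2]
side cover 0.61 [560. -20.]
side cover 0.56 [371.9   7.2]
side tray 0.91 [537.7 274.3]
side tray 0.76 [252.4 390.9]
side transmitter 0.82 [566.4 -14.6]
side transmitter 0.4 [ 553.1 -387.2]
side tab_left_pad 0.46 [557.7  36.6]
side tab_left_pad 0.46 [537.   93.3]
side tab_right_pad 0.48 [396.4  49.1]
top bay low pts 170 [ 527.79682009 -285.23956001] [[-29.06560257 -14.94987852]
 [ 28.69698719   2.31224638]]
side bay low pts 16 [ 526.80728776 -290.07935127] [[-25.87396898 -15.79485349]
 [ 28.02376668  -9.25131426]]
```

```bash
python3 -m creep '[[[-43,-25.5,0],[0,0,0]],[[-43,-25.5,0],[0,0,0]],[[-43,-25.5,0],[0,0,0]],[[-43,-25.5,0],[0,0,0]],[[-43,-25.5,0],[0,0,0]],[[-43,-25.5,0],[0,0,0]],[[-43,-25.5,0],[0,0,0]],[[-43,-25.5,0],[0,0,0]],[[-43,-25.5,0],[0,0,0]],[[-43,-25.5,0],[0,0,0]],[[-43,-25.5,0],[0,0,-0.123]],[[-43,-25.5,0],[0,0,-0.123]]]' 85
python3 -m creep '[[[0,0,30],[0,0,0]],[[0,0,30],[0,0,0]],[[0,0,30],[0,0,0]],[[0,0,20],[0,0,0]],[[0,0,0],[0,0,0]]]'
cat >> h.py <<'E'
def goto(x,y,z,yaw):
    """tool-frame shift (mm) to world target with tool y at yaw deg"""
    o=st();M=R.from_quat(o["tool_rot"]).as_matrix()
    d=M.T@(np.array([x,y,z])-np.array(o["eef_pos"])*1e3)
    a=np.degrees(np.arctan2(M[1,1],M[0,1]));print('ytool',a.round(2),'tilt',M[:,2].round(4),'shift',d.round(1),'wz',-np.radians(yaw-a).round(4))
E
python3 -c "
from h import *
goto(552.5,-11.5,28,82.3)"
```

```text
clock: 3.0
eef_pos: [0.5566, -0.0087, 0.2315]
tool_rot: [0.065, 0.998, 0.0, 0.0]
ft_force: [0.8, 0.7, -0.5]
grip_width: 0.0852
grasp_force: 0.0
clock: 3.62
eef_pos: [0.5543, -0.0071, 0.1195]
tool_rot: [0.067, 0.998, -0.0, -0.002]
ft_force: [-0.4, -0.0, -0.5]
grip_width: 0.0851
grasp_force: 0.0
t 3.62 p [554.3  -7.1 119.5] F [-0.4 -0.  -0.5] M [-0.02  0.01  0.03] w 85.1 g 0.0
ytool 82.33 tilt [-4.3e-03  1.0e-04 -1.0e+00] shift [ 0.8 -4.6 91.5] wz 0.0006
```

```bash
python3 -m creep '[[[1,-4.6,25],[0,0,0]],[[0,0,25],[0,0,0]],[[0,0,25],[0,0,0]],[[0,0,16],[0,0,0]],[[0,0,0],[0,0,0]],[[0,0,0],[0,0,0]]]'
python3 -c "
from h import *
goto(552.5,-11.5,28,82.3)"
python3 -m creep '[[[0,0,0],[0,0,0]],[[0,0,0],[0,0,0]],[[0,0,0],[0,0,0]]]' 70
python3 -m creep '[[[0,0,0],[0,0,0]],[[0,0,0],[0,0,0]]]' 68
python3 -c "
from h import *
goto(552.5,-11.5,28,82.3)"
```

```text
clock: 4.38
eef_pos: [0.5552, -0.0115, 0.0314]
tool_rot: [0.067, 0.998, 0.0, 0.001]
ft_force: [-0.9, 0.8, 0.2]
grip_width: 0.0851
grasp_force: 0.0
t 4.38 p [555.2 -11.5  31.4] F [-0.9  0.8  0.2] M [ 0.02 -0.07  0.02] w 85.1 g 0.0
ytool 82.34 tilt [ 2.e-03 -1.e-04 -1.e+00] shift [ 2.7 -0.3  3.4] wz 0.0006
clock: 4.75
eef_pos: [0.5544, -0.0115, 0.0307]
tool_rot: [0.067, 0.998, 0.0, 0.0]
ft_force: [0.6, 0.0, -0.7]
grip_width: 0.0701
grasp_force: 0.0
clock: 5.0
eef_pos: [0.5542, -0.0115, 0.0303]
tool_rot: [0.067, 0.998, 0.0, 0.0]
ft_force: [-0.4, -0.7, -0.4]
grip_width: 0.0681
grasp_force: 0.1
t 5.0 p [554.2 -11.5  30.3] F [-0.4 -0.7 -0.4] M [-0.02  0.    0.03] w 68.1 g 0.1
ytool 82.33 tilt [ 0.e+00  1.e-04 -1.e+00] shift [ 1.7 -0.2  2.3] wz 0.0006
```

```bash
python3 -m creep '[[[1.5,0,2],[0,0,0]],[[0,0,0],[0,0,0]]]' 66.5 | egrep 'force|wid'
python3 -m creep '[[[0,0,0],[0,0,0]],[[0,0,0],[0,0,0]]]' 65| egrep 'force|wid'
python3 -m creep '[[[0,0,0],[0,0,0]],[[0,0,0],[0,0,0]]]' 64| egrep 'force|wid'
python3 -m creep '[[[0,0,0],[0,0,0]],[[0,0,0],[0,0,0]]]' | egrep 'force|wid'
```

```text
ft_force: [-0.3, 1.0, -0.3]
grip_width: 0.0669
grasp_force: 0.1
ft_force: [-1.4, 0.8, 1.5]
grip_width: 0.065
grasp_force: 3.4
ft_force: [-2.2, 0.5, 2.7]
grip_width: 0.0642
grasp_force: 3.9
ft_force: [-2.3, 0.8, 3.7]
grip_width: 0.0639
grasp_force: 3.9
```

```bash
python3 -m creep '[[[-0.3,0,-0.8],[0,0,0]],[[0,0,0],[0,0,0]]]' 63 | egrep 'force|wid|pos'
python3 -m creep '[[[-0.3,0,-0.5],[0,0,0]],[[0,0,0],[0,0,0]]]' 62| egrep 'force|wid|pos'
python3 -m creep '[[[0,0,0],[0,0,0]],[[0,0,0],[0,0,0]]]' 61| egrep 'force|wid|pos'
```

```text
eef_pos: [0.5532, -0.0114, 0.0288]
ft_force: [-0.2, 0.2, -1.3]
grip_width: 0.0628
grasp_force: 4.4
eef_pos: [0.5533, -0.0114, 0.0294]
ft_force: [-1.1, 1.0, -0.9]
grip_width: 0.0624
grasp_force: 4.9
eef_pos: [0.5532, -0.0114, 0.0295]
ft_force: [-1.1, -0.6, -1.1]
grip_width: 0.0609
grasp_force: 5.4
```

```bash
python3 -m creep '[[[0,0,0],[0,0,0]],[[0,0,0],[0,0,0]]]' 60 | egrep 'force|wid'
python3 -m creep '[[[0,0,-0.3],[0,0,0]],[[0,0,0],[0,0,0]]]' 59| egrep 'force|wid'
python3 -m creep '[[[0,0,0],[0,0,0]],[[0,0,0],[0,0,0]]]' 58| egrep 'force|wid'
python3 -m creep '[[[0,0,0],[0,0,0]],[[0,0,0],[0,0,0]]]' 57.5| egrep 'force|wid|pos'
```

```text
ft_force: [-1.2, -1.0, 0.1]
grip_width: 0.06
grasp_force: 5.9
ft_force: [-0.7, 0.6, -0.8]
grip_width: 0.0593
grasp_force: 6.4
ft_force: [-0.3, -0.6, -0.8]
grip_width: 0.058
grasp_force: 6.9
eef_pos: [0.5533, -0.0114, 0.03]
ft_force: [-0.1, -0.2, -0.0]
grip_width: 0.0578
grasp_force: 11.9
```

```bash
python3 -m creep '[[[0,0,0],[0,0,0]],[[0,0,0],[0,0,0]]]' 57.2| egrep 'force|wid'
python3 -m creep '[[[0,0,-1],[0,0,0]],[[0,0,0],[0,0,0]]]' | egrep 'force|wid|pos'
python3 -m creep '[[[0,0,-1],[0,0,0]],[[0,0,0],[0,0,0]]]' | egrep 'force|wid|pos'; python3 -c "
from h import *
st()"
```

```text
ft_force: [-1.6, 0.6, 0.7]
grip_width: 0.0576
grasp_force: 18.0
eef_pos: [0.5532, -0.0114, 0.0307]
ft_force: [-1.2, 0.7, -0.5]
grip_width: 0.0573
grasp_force: 18.1
eef_pos: [0.5531, -0.0114, 0.031]
ft_force: [3.0, -0.1, -9.6]
grip_width: 0.058
grasp_force: 18.0
t 8.5 p [553.1 -11.4  31. ] F [ 3.  -0.1 -9.6] M [ 0.13 -0.55  0.07] w 58.0 g 18.0
```

```bash
python3 -m creep '[[[0,0,0.5],[0,0,0]],[[0,0,0],[0,0,0]]]' | egrep 'zz'; python3 -c "
from h import *
st()"
python3 -m creep '[[[0,1,0],[0,0,0]],[[0,0,0],[0,0,0]]]' | egrep 'zz'; python3 -c "
from h import *
st()"
```

```text
t 8.75 p [553.1 -11.3  31. ] F [  1.8  -0.9 -10.3] M [ 0.22 -0.53  0.  ] w 57.6 g 18.0
t 9.0 p [553.1 -11.2  31. ] F [  3.4  -4.3 -12.7] M [-0.62 -0.52  0.06] w 57.5 g 18.3
```

```bash
python3 -m creep '[[[0,0,1],[0,0,0]],[[0,0,0],[0,0,0]]]' | egrep 'zz'; python3 -c "
from h import *
st()"
python3 -m creep '[[[0,0,0.5],[0,0,0]],[[0,0,0],[0,0,0]]]' | egrep 'zz'; python3 -c "
from h import *
st()"
```

```text
t 9.25 p [553.3 -10.3  30.9] F [-0.  -1.3 -4.8] M [-0.32  0.13 -0.04] w 57.6 g 18.7
t 9.5 p [553.5 -10.   30.7] F [-2.  -0.4 -0.3] M [-0.08  0.37 -0.06] w 57.7 g 19.0
```

```bash
python3 -m creep '[[[0,0,-1],[0,0,0]],[[0,0,0],[0,0,0]]]' | egrep 'zz'; python3 -c "
from h import *
st()"
python3 -m creep '[[[0,0,-0.5],[0,0,0]],[[0,0,0],[0,0,0]]]' | egrep 'zz'; python3 -c "
from h import *
st()"
```

```text
t 9.75 p [553.5 -10.   30.9] F [-1.   0.2 -2.6] M [0.08 0.19 0.01] w 57.9 g 18.7
t 10.0 p [553.4 -10.1  31.1] F [ 1.3  0.7 -5.7] M [ 0.3  -0.11  0.03] w 57.5 g 18.3
```

```bash
python3 -m creep '[[[0,0,1.5],[0,0,0]],[[0,1,0],[0,0,0]],[[0,0,0],[0,0,0]],[[0,0,-1],[0,0,0]],[[0,0,0],[0,0,0]]]' | egrep 'zz'; python3 -c "
from h import *
st()"
python3 -m creep '[[[0,0,-0.5],[0,0,0]],[[0,0,0],[0,0,0]]]' | egrep 'zz'; python3 -c "
from h import *
st()"
```

```text
t 10.62 p [553.6  -9.4  31. ] F [-2.   0.  -1.1] M [-0.04  0.33 -0.02] w 57.6 g 18.8
t 10.88 p [553.6  -9.4  31.4] F [-0.9 -1.1 -1. ] M [-0.01  0.34 -0.  ] w 57.6 g 18.7
```

```bash
python3 -m creep '[[[0,0,-0.5],[0,0,0]],[[0,0,0],[0,0,0]]]' | egrep 'zz'; python3 -c "
from h import *
st()"
python3 -m creep '[[[0,0,-0.7],[0,0,0]],[[0,0,0],[0,0,0]]]' | egrep 'zz'; python3 -c "
from h import *
st()"
```

```text
t 11.12 p [553.6  -9.4  32. ] F [-1.3 -0.1 -1.4] M [0.06 0.3  0.01] w 57.5 g 18.7
t 11.38 p [553.6  -9.4  32.7] F [-1.6  0.1 -1.8] M [ 0.07  0.28 -0.06] w 57.5 g 18.7
```

```bash
python3 -m creep '[[[0,0,-1],[0,0,0]],[[0,0,-1],[0,0,0]],[[0,0,0],[0,0,0]]]' | egrep 'zz'; python3 -c "
from h import *
st()"
python3 -m creep '[[[0,0,-1],[0,0,0]],[[0,0,-2],[0,0,0]],[[0,0,-2],[0,0,0]],[[0,0,0],[0,0,0]]]' | egrep 'zz'; python3 -c "
from h import *
st()"
```

```text
t 11.75 p [553.6  -9.4  34.8] F [-1.2 -0.1 -0.2] M [-0.03  0.28  0.03] w 57.5 g 18.9
t 12.25 p [554.1  -9.4  40. ] F [-0.2  0.9 -0.6] M [0.01 0.03 0.04] w 57.1 g 18.8
```

```bash
python3 -m creep '[[[0,0,-5],[0,0,0]],[[0,0,-8],[0,0,0]],[[0,0,-12],[0,0,0]],[[0,0,-20],[0,0,0]],[[0,0,-20],[0,0,0]],[[0,0,-20],[0,0,0]],[[0,0,0],[0,0,0]],[[0,0,0],[0,0,0]]]'; python3 - <<'E'
from h import *
p=cam("side");cv2.imwrite("pics/side1.png",cv2.resize(p["image"][90:290,150:400],None,fx=3,fy=3))
E
```

```text
clock: 13.25
eef_pos: [0.5532, -0.0094, 0.1244]
tool_rot: [0.067, 0.998, -0.0, -0.0]
ft_force: [0.2, 0.1, -1.5]
grip_width: 0.0574
grasp_force: 18.8
```

View pics/side1.png

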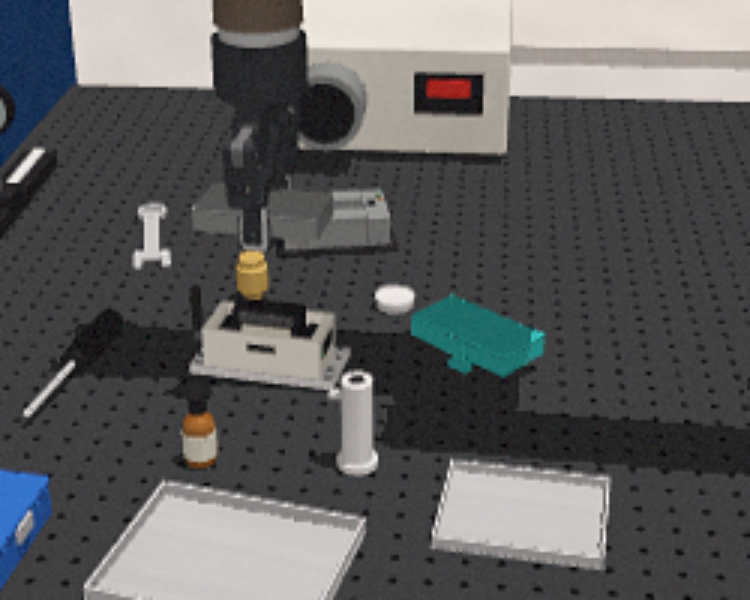

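The crop shows the cover held level in the gripper at about (265,210), and the battery's top in the open housing at about (268,315). I carry the cover to the large tray at lower left.

```bash
python3 -m creep '[[[6.5,20,0],[0,0,0]],[[6.5,36,0],[0,0,0]],[[6.5,36,0],[0,0,0]],[[6.5,36,0],[0,0,0]],[[6.5,36,0],[0,0,0]],[[6.5,36,0],[0,0,0]],[[6.5,36,0],[0,0,0]],[[6.5,36,0],[0,0,0]],[[0,0,0],[0,0,0.07]],[[0,0,0],[0,0,0]]]'; python3 - <<'E'
from h import *
goto(539,268,7,78.3)
p=cam("top");W=cloud(p);np.save("top1.npy",W)
P=W.reshape(-1,3);P=P[~np.isnan(P[:,0])]
c,s=np.cos(-.134),np.sin(-.134)
d=P[:,:2]*1e3-[552.5,-12];l=np.stack([d@[c,s],d@[-s,c]],1)
m=(abs(l[:,0])<45)&(abs(l[:,1])<24)&(P[:,2]>.051)&(P[:,2]<.07)
print('bat',m.sum(),(P[m].mean(0)*1e3).round(1),np.percentile(l[m],[1,99],axis=0).round(1),cv2.minAreaRect((P[m][:,:2]*1e3).astype(np.float32)))
m=(abs(l[:,0])<56)&(abs(l[:,1])<34)&(P[:,2]>.036)&(P[:,2]<.05)
print('rim',m.sum(),np.percentile(l[m],[1,99],axis=0).round(1),cv2.minAreaRect((P[m][:,:2]*1e3).astype(np.float32)))
S=np.load("side0.npy") 
E
```

```text
clock: 14.55
eef_pos: [0.5374, 0.2673, 0.1232]
tool_rot: [0.101, 0.995, -0.001, -0.001]
ft_force: [-0.5, -0.1, -0.6]
grip_width: 0.0575
grasp_force: 18.8
t 14.55 p [537.4 267.3 123.2] F [-0.5 -0.1 -0.6] M [-0.04 -0.02  0.04] w 57.5 g 18.8
ytool 78.43 tilt [-0.0022 -0.0012 -1.    ] shift [ -1.6   1.2 116.2] wz 0.0022
bat 181 [551.8 -12.5  58.3] [[-30.4 -11.5]
 [ 28.8  10.5]] ((551.8410034179688, -12.358656883239746), (22.649808883666992, 59.82699203491211), 81.91838073730469)
rim 265 [[-51.9 -25.6]
 [ 52.   26.8]] ((552.4553833007812, -11.25765609741211), (52.83837890625, 104.8857650756836), 82.23757934570312)
```

```bash
python3 -m creep '[[[0,0,20],[0,0,0]],[[0,0,25],[0,0,0]],[[0,0,25],[0,0,0]],[[0,0,20],[0,0,0]],[[0,0,10],[0,0,0]],[[0,0,5],[0,0,0]],[[0,0,2],[0,0,0]],[[0,0,0],[0,0,0]]]'
python3 -m creep '[[[0,0,1],[0,0,0]],[[0,0,1],[0,0,0]],[[0,0,0],[0,0,0]]]'|egrep 'pos|ft'
python3 -m creep '[[[0,0,1],[0,0,0]],[[0,0,1],[0,0,0]],[[0,0,0],[0,0,0]]]'|egrep 'pos|ft'
```

```text
clock: 15.6
eef_pos: [0.5387, 0.2673, 0.0182]
tool_rot: [0.102, 0.995, 0.0, 0.0]
ft_force: [-0.4, -0.1, -0.6]
grip_width: 0.0576
grasp_force: 18.8
eef_pos: [0.5383, 0.2671, 0.0157]
ft_force: [-0.5, -0.1, -1.0]
eef_pos: [0.5382, 0.267, 0.0135]
ft_force: [-0.2, -1.1, -0.8]
```

```bash
python3 -m creep '[[[0,0,2],[0,0,0]],[[0,0,1],[0,0,0]],[[0,0,0],[0,0,0]]]'|egrep 'pos|ft'
python3 -m creep '[[[0,0,1],[0,0,0]],[[0,0,1],[0,0,0]],[[0,0,0],[0,0,0]]]'|egrep 'pos|ft'
python3 -m creep '[[[0,0,1],[0,0,0]],[[0,0,0],[0,0,0]]]'|egrep 'pos|ft'
```

```text
eef_pos: [0.5382, 0.267, 0.0104]
ft_force: [-0.5, 0.0, -1.1]
eef_pos: [0.5382, 0.267, 0.0085]
ft_force: [-0.1, 0.4, -0.2]
eef_pos: [0.5382, 0.2671, 0.0075]
ft_force: [-0.5, -0.1, -1.4]
```

```bash
python3 -m creep '[[[0,0,1],[0,0,0]],[[0,0,0],[0,0,0]]]'|egrep 'pos|ft'
python3 -m creep '[[[0,0,1],[0,0,0]],[[0,0,0],[0,0,0]]]'|egrep 'pos|ft'
python3 -m creep '[[[0,0,1],[0,0,0]],[[0,0,0],[0,0,0]]]'|egrep 'pos|ft'
```

```text
eef_pos: [0.5382, 0.2671, 0.0065]
ft_force: [0.1, 0.1, -0.5]
eef_pos: [0.5382, 0.267, 0.0055]
ft_force: [-0.5, -0.4, -0.0]
eef_pos: [0.5384, 0.2671, 0.005]
ft_force: [-1.2, -0.9, 2.2]
```

```bash
python3 -m creep '[[[0,0,0],[0,0,0]],[[0,0,0],[0,0,0]]]' 64|egrep 'ft'
python3 -m creep '[[[0,0,0],[0,0,0]],[[0,0,0],[0,0,0]],[[0,0,0],[0,0,0]]]' 75|egrep 'grasp|ft|wid'
python3 -m creep '[[[0,0,-3],[0,0,0]],[[0,0,-10],[0,0,0]],[[0,0,-30],[0,0,0]],[[0,0,-45],[0,0,0]],[[0,0,-35],[0,0,0]],[[0,0,0],[0,0,0]]]'|egrep 'ft|pos'
python3 - <<'E'
from h import *
p=cam("side");cv2.imwrite("pics/side2.png",cv2.resize(p["image"][170:320,150:400],None,fx=3,fy=3))
goto(552.2,-11,140,82.2)
E
```

```text
ft_force: [-1.1, 0.1, -1.2]
ft_force: [-0.0, -0.1, 0.2]
grip_width: 0.0749
grasp_force: 0.0
eef_pos: [0.5409, 0.2684, 0.1325]
ft_force: [0.2, -0.7, -1.1]
t 19.52 p [539.6 267.7 130.1] F [-0.3  0.4 -1.1] M [ 0.03  0.06 -0.06] w 75.0 g 0.0
ytool 78.32 tilt [ 0.0043  0.0021 -1.    ] shift [ -68.8 -270.3  -10.4] wz -0.0677
```

View pics/side2.png

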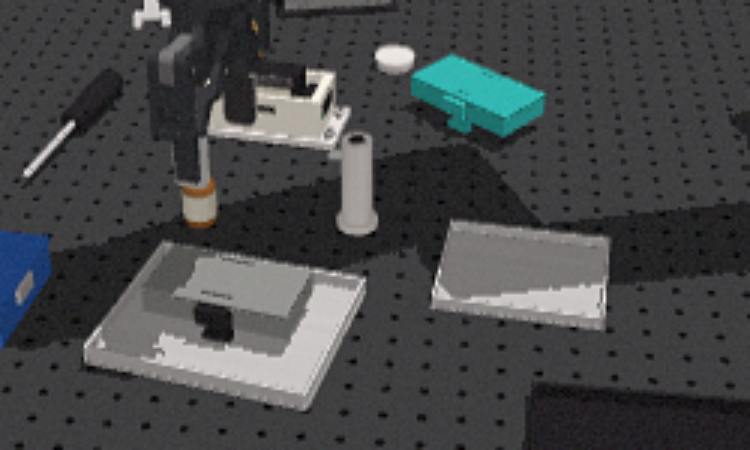

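The cover stands upright on its feet in the big tray, crop (225,290). Next is the battery.

```bash
python3 -m creep '[[[-6.6,-22,0],[0,0,0]],[[-8.6,-34,0],[0,0,0]],[[-8.6,-36,0],[0,0,0]],[[-8.6,-36,0],[0,0,0]],[[-8.6,-36,0],[0,0,0]],[[-8.6,-36,0],[0,0,0]],[[-8.6,-36,0],[0,0,0]],[[-6.6,-22,0],[0,0,0]],[[-4,-12,0],[0,0,-0.068]],[[0,0,0],[0,0,0]],[[0,0,0],[0,0,0]]]' 40
python3 -c "
from h import *
goto(552.2,-11.8,47,82.2)"
```

```text
clock: 20.9
eef_pos: [0.5501, -0.0115, 0.1268]
tool_rot: [0.069, 0.998, 0.0, -0.001]
ft_force: [0.4, -0.5, -0.2]
grip_width: 0.0403
grasp_force: 0.0
t 20.9 p [550.1 -11.5 126.8] F [ 0.4 -0.5 -0.2] M [ 0.01  0.01 -0.  ] w 40.3 g 0.0
ytool 82.14 tilt [-2.e-03  2.e-04 -1.e+00] shift [-2.3 -0.  79.7] wz -0.0011
```

```bash
python3 -m creep '[[[-2,0,20],[0,0,0]],[[0,0,25],[0,0,0]],[[0,0,20],[0,0,0]],[[0,0,8],[0,0,0]],[[0,0,4],[0,0,0]],[[0,0,0],[0,0,0]],[[0,0,0],[0,0,0]]]'|egrep 'pos|ft'
python3 -m creep '[[[0,0,1],[0,0,0]],[[0,0,0],[0,0,0]],[[0,0,0],[0,0,0]]]' 25|egrep 'pos|ft|wid|gras'
python3 -m creep '[[[0,0,0],[0,0,0]],[[0,0,0],[0,0,0]]]' 23|egrep 'pos|ft|wid|gras'
```

```text
eef_pos: [0.5537, -0.0115, 0.0514]
ft_force: [1.5, 0.1, 0.3]
eef_pos: [0.553, -0.0116, 0.0497]
ft_force: [0.1, -0.1, -0.1]
grip_width: 0.0252
grasp_force: 0.0
eef_pos: [0.5531, -0.0115, 0.0497]
ft_force: [-0.1, 0.5, -0.2]
grip_width: 0.0232
grasp_force: 0.2
```

Centred. I go a bit lower, then grip.

```bash
python3 -m creep '[[[0,0,1.5],[0,0,0]],[[0,0,1.5],[0,0,0]],[[0,0,0],[0,0,0]]]' |egrep 'pos|ft|wid|gras'
python3 -m creep '[[[0,0,0],[0,0,0]],[[0,0,0],[0,0,0]],[[0,0,0],[0,0,0]]]' 20|egrep 'pos|ft|wid|gras'
```

```text
eef_pos: [0.5528, -0.0115, 0.0464]
ft_force: [-0.6, 0.4, -0.8]
grip_width: 0.023
grasp_force: 0.1
eef_pos: [0.5529, -0.0115, 0.0465]
ft_force: [-0.4, 0.5, 0.6]
grip_width: 0.0206
grasp_force: 40.0
```

```bash
python3 -m creep '[[[0,0,0],[0,0,0]],[[0,0,-3],[0,0,0]],[[0,0,-6],[0,0,0]],[[0,0,-12],[0,0,0]],[[0,0,-20],[0,0,0]],[[0,0,-25],[0,0,0]],[[0,0,-20],[0,0,0]],[[0,0,-10],[0,0,0]],[[0,0,0],[0,0,0]]]' 15
python3 - <<'E'
from h import *
out=[]
for n in ("top","side"):
    p=cam(n)
    g=p["image"] 
    xs=np.arange(-70,70,.5);ys=np.arange(-50,50,.5)
    X,Y=np.meshgrid(xs,ys);a=.21
    Wp=np.stack([526.5+X*np.cos(a)-Y*np.sin(a),-278+X*np.sin(a)+Y*np.cos(a),0*X+38],-1).reshape(-1,3)/1e3
    uv=cv2.projectPoints(Wp,np.array(p["rvec"],float),np.array(p["tvec"],float),p["K"],None)[0].reshape(X.shape+(2,)).astype(np.float32)
    out.append(cv2.resize(cv2.remap(g,uv[...,0],uv[...,1],cv2.INTER_CUBIC)[::-1],None,fx=1.4,fy=1.4))
im=np.vstack(out)
for k in range(-60,61,10): cv2.line(im,(int((k+70)*2.8),0),(int((k+70)*2.8),4 if k else 12),(0,0,255),1);cv2.line(im,(int((k+70)*2.8),280),(int((k+70)*2.8),284 if k else 292),(0,0,255),1)
for o in (0,280):
  for k in range(-40,41,10): cv2.line(im,(0,o+int((50-k)*2.8)),(4 if k else 12,o+int((50-k)*2.8)),(0,0,255),1)
cv2.imwrite("pics/rect.png",im)
E
```

```text
clock: 24.28
eef_pos: [0.5536, -0.0115, 0.1436]
tool_rot: [0.068, 0.998, 0.0, 0.001]
ft_force: [-0.4, -0.1, -1.0]
grip_width: 0.0197
grasp_force: 59.0
```

View pics/rect.png

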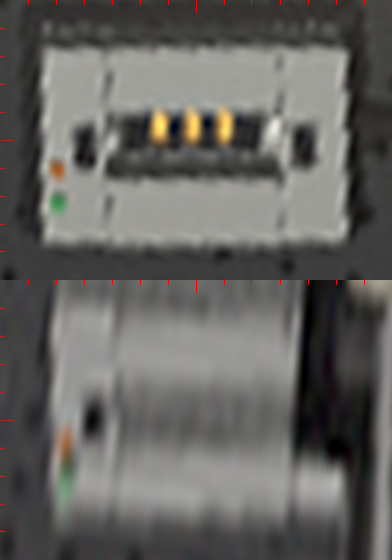

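Top view rectified: charger outline is centred at about (196,145) and the bay at about (193,146), so bay ≈ (526.5, -279.5). The side view is blurred and partly hidden by the arm, but agrees within about 3 mm. I go there and feel for the fit.

```bash
python3 -m creep '[[[-1,-20,0],[0,0,0]],[[-1.5,-36,0],[0,0,0]],[[-1.5,-38,0],[0,0,0]],[[-1.5,-38,0],[0,0,0]],[[-1.5,-38,0],[0,0,0]],[[-1.5,-38,0],[0,0,0]],[[-1,-36,0],[0,0,0]],[[-0.5,-25,0],[0,0,0]],[[0,0,10],[0,0,-0.115]],[[0,0,10],[0,0,-0.115]],[[0,0,10],[0,0,-0.115]],[[0,0,0],[0,0,0]]]'
python3 -c "
from h import *
goto(527,-279.2,80,102)"
```

```text
clock: 25.88
eef_pos: [0.5247, -0.2798, 0.1108]
tool_rot: [-0.103, 0.995, 0.001, -0.002]
ft_force: [0.3, 0.0, 0.0]
grip_width: 0.0204
grasp_force: 59.0
t 25.88 p [ 524.7 -279.8  110.8] F [0.3 0.  0. ] M [-0.04  0.02  0.01] w 20.4 g 59.0
ytool 101.84 tilt [-0.0036  0.0015 -1.    ] shift [-2.5  0.1 30.8] wz -0.0028
```

```bash
python3 -m creep '[[[-1.5,0,15],[0,0,0]],[[-0.5,0,10],[0,0,-0.003]],[[0,0,4],[0,0,0]],[[0,0,0],[0,0,0]],[[0,0,0],[0,0,0]]]'|egrep 'ft'
python3 -c "
from h import *
goto(527,-279.2,80,102)"
python3 -m creep '[[[0,0,1.5],[0,0,0]],[[0,0,1.5],[0,0,0]],[[0,0,0],[0,0,0]]]'|egrep 'pos|ft'
python3 -m creep '[[[0,0,1],[0,0,0]],[[0,0,0],[0,0,0]]]'|egrep 'pos|ft'
```

```text
ft_force: [0.6, -0.1, -1.7]
t 26.5 p [ 528.8 -279.1   84. ] F [ 0.6 -0.1 -1.7] M [ 0.01  0.01 -0.01] w 20.4 g 59.0
ytool 102.16 tilt [ 7.e-04 -4.e-04 -1.e+00] shift [1.8 0.3 4. ] wz 0.0028
eef_pos: [0.5284, -0.2789, 0.0805]
ft_force: [-0.5, -0.1, -0.8]
eef_pos: [0.5284, -0.2789, 0.0795]
ft_force: [-0.5, 0.4, -0.3]
```

```bash
python3 -m creep '[[[1,0,1],[0,0,0]],[[0,0,0],[0,0,0]]]'|egrep 'pos|ft'
for i in 1; do python3 -m creep '[[[0,0,1],[0,0,0]],[[0,0,0],[0,0,0]]]'|egrep 'pos|ft'; done
python3 -m creep '[[[0,0,1],[0,0,0]],[[0,0,0],[0,0,0]]]'|egrep 'pos|ft'
python3 -c "
from h import *
st()"
```

```text
eef_pos: [0.5273, -0.2791, 0.0785]
ft_force: [-0.5, -0.0, -0.2]
eef_pos: [0.5274, -0.2791, 0.0775]
ft_force: [-0.2, -0.8, -1.1]
eef_pos: [0.5274, -0.2791, 0.0765]
ft_force: [0.3, -0.1, -1.2]
t 27.88 p [ 527.4 -279.1   76.5] F [ 0.3 -0.1 -1.2] M [-0.03 -0.02  0.  ] w 20.7 g 59.0
```

```bash
python3 -m creep '[[[0,0,1],[0,0,0]],[[0,0,0],[0,0,0]]]'|egrep 'pos|ft'
python3 -m creep '[[[0,0,1],[0,0,0]],[[0,0,0],[0,0,0]]]'|egrep 'pos|ft'
python3 -m creep '[[[0,0,1],[0,0,0]],[[0,0,0],[0,0,0]]]'|egrep 'pos|ft'
python3 -c "
from h import *
st()"
```

```text
eef_pos: [0.5274, -0.2792, 0.0755]
ft_force: [-0.2, 1.0, 0.1]
eef_pos: [0.5274, -0.2792, 0.0745]
ft_force: [-0.2, -0.5, -0.6]
eef_pos: [0.5274, -0.2791, 0.0735]
ft_force: [0.5, 0.0, -1.0]
t 28.62 p [ 527.4 -279.1   73.5] F [ 0.5  0.  -1. ] M [-0.06  0.02  0.02] w 20.3 g 59.0
```

```bash
python3 -m creep '[[[0,0,1],[0,0,0]],[[0,0,1],[0,0,0]],[[0,0,0],[0,0,0]]]'|egrep 'pos|ft'
python3 -m creep '[[[0,0,1],[0,0,0]],[[0,0,1],[0,0,0]],[[0,0,0],[0,0,0]]]'|egrep 'pos|ft'
python3 -m creep '[[[0,0,1],[0,0,0]],[[0,0,1],[0,0,0]],[[0,0,0],[0,0,0]]]'|egrep 'pos|ft'
python3 -c "
from h import *
st()"
```

```text
eef_pos: [0.5274, -0.2791, 0.0715]
ft_force: [0.3, -0.2, -0.7]
eef_pos: [0.5274, -0.2791, 0.0695]
ft_force: [0.7, 0.4, -1.6]
eef_pos: [0.5274, -0.2791, 0.0675]
ft_force: [-0.9, 0.4, -0.5]
t 29.75 p [ 527.4 -279.1   67.5] F [-0.9  0.4 -0.5] M [ 0.    0.01 -0.01] w 20.6 g 59.0
```

It is in the bay. On to the rollers.

```bash
python3 -m creep '[[[0,0,1.5],[0,0,0]],[[0,0,1.5],[0,0,0]],[[0,0,0],[0,0,0]]]'|egrep 'pos|ft'
python3 -m creep '[[[0,0,1],[0,0,0]],[[0,0,1],[0,0,0]],[[0,0,0],[0,0,0]]]'|egrep 'pos|ft'
python3 -m creep '[[[0,0,1],[0,0,0]],[[0,0,1],[0,0,0]],[[0,0,0],[0,0,0]]]'|egrep 'pos|ft'
python3 -c "
from h import *
st()"
```

```text
eef_pos: [0.5273, -0.2791, 0.0644]
ft_force: [-0.2, 0.1, -0.6]
eef_pos: [0.5274, -0.2791, 0.0625]
ft_force: [0.6, -0.3, -0.2]
eef_pos: [0.5278, -0.2792, 0.0608]
ft_force: [1.2, 0.4, 0.0]
t 30.88 p [ 527.8 -279.2   60.8] F [1.2 0.4 0. ] M [ 0.01 -0.07 -0.  ] w 19.9 g 59.2
```

```bash
python3 -m creep '[[[0,0,1],[0,0,0]],[[0,0,1],[0,0,0]],[[0,0,0],[0,0,0]]]'|egrep 'pos|ft'
python3 -m creep '[[[0,0,1],[0,0,0]],[[0,0,1],[0,0,0]],[[0,0,0],[0,0,0]]]'|egrep 'pos|ft'
python3 -c "
from h import *
st()"
```

```text
eef_pos: [0.5279, -0.2794, 0.0591]
ft_force: [0.9, 0.4, 5.1]
eef_pos: [0.5275, -0.2794, 0.0566]
ft_force: [0.2, -0.6, 3.6]
t 31.62 p [ 527.5 -279.4   56.6] F [ 0.2 -0.6  3.6] M [-0.13 -0.11 -0.03] w 20.3 g 59.5
```

```bash
python3 -m creep '[[[0,0,1],[0,0,0]],[[0,0,1],[0,0,0]],[[0,0,0],[0,0,0]]]'|egrep 'pos|ft'
python3 -m creep '[[[0,0,1],[0,0,0]],[[0,0,0],[0,0,0]]]'|egrep 'pos|ft'
python3 -m creep '[[[0,0,1],[0,0,0]],[[0,0,0],[0,0,0]]]'|egrep 'pos|ft'
python3 -c "
from h import *
st()"
```

```text
eef_pos: [0.5272, -0.2791, 0.054]
ft_force: [0.2, -1.2, 0.5]
eef_pos: [0.5271, -0.279, 0.053]
ft_force: [1.5, -0.6, -1.4]
eef_pos: [0.5271, -0.2789, 0.052]
ft_force: [0.8, 0.6, -2.7]
t 32.5 p [ 527.1 -278.9   52. ] F [ 0.8  0.6 -2.7] M [-0.04 -0.17  0.  ] w 20.8 g 58.9
```

```bash
python3 -m creep '[[[0,0,0.7],[0,0,0]],[[0,0,0],[0,0,0]]]'|egrep 'pos|ft'
python3 -m creep '[[[0,0,0.7],[0,0,0]],[[0,0,0],[0,0,0]]]'|egrep 'pos|ft'
python3 -m creep '[[[0,0,0.6],[0,0,0]],[[0,0,0],[0,0,0]]]'|egrep 'pos|ft'
python3 -c "
from h import *
st()"
```

```text
eef_pos: [0.5272, -0.2789, 0.0515]
ft_force: [0.9, -0.1, -3.4]
eef_pos: [0.5274, -0.279, 0.0511]
ft_force: [0.2, 0.1, -4.1]
eef_pos: [0.5274, -0.2793, 0.0507]
ft_force: [0.4, -0.2, -1.4]
t 33.25 p [ 527.4 -279.3   50.7] F [ 0.4 -0.2 -1.4] M [ 0.04 -0.03 -0.04] w 20.7 g 59.0
```

```bash
python3 -m creep '[[[0,0,0.5],[0,0,0]],[[0,0,0],[0,0,0]]]'|egrep 'pos|ft'
python3 -m creep '[[[0,0,0.5],[0,0,0]],[[0,0,0],[0,0,0]]]'|egrep 'pos|ft'
python3 -c "
from h import *
st()"
```

```text
eef_pos: [0.5275, -0.2793, 0.0506]
ft_force: [-1.1, 0.8, 2.5]
eef_pos: [0.5275, -0.2793, 0.0505]
ft_force: [-2.8, 1.7, 5.5]
t 33.75 p [ 527.5 -279.3   50.5] F [-2.8  1.7  5.5] M [ 0.24  0.46 -0.05] w 20.3 g 59.9
```

It is seated on the floor: firm contact at 50.5 mm, where I expected it. I release and look.

```bash
python3 -m creep '[[[0,0,0],[0,0,0]],[[0,0,0],[0,0,0]]]' 26|egrep 'wid|ft'
python3 -m creep '[[[0,0,0],[0,0,0]],[[0,0,0],[0,0,0]]]' 45|egrep 'wid|ft'
python3 -m creep '[[[0,0,-5],[0,0,0]],[[0,0,-25],[0,0,0]],[[0,0,-40],[0,0,0]],[[0,0,-40],[0,0,0]],[[0,30,0],[0,0,0]],[[0,50,0],[0,0,0]],[[0,50,0],[0,0,0]],[[0,50,0],[0,0,0]],[[0,0,0],[0,0,0]]]'|egrep 'pos|ft'
python3 - <<'E'
from h import *
p=cam("top");cv2.imwrite("pics/top9.png",cv2.resize(p["image"][130:250,130:410],None,fx=2.8,fy=2.8))
W=cloud(p);P=W.reshape(-1,3);P=P[~np.isnan(P[:,0])]
m=(np.linalg.norm(P[:,:2]-[.527,-.279],axis=1)<.05)&(P[:,2]>.052)&(P[:,2]<.09)
print(m.sum(),(P[m].mean(0)*1e3).round(1),np.percentile(P[m][:,2]*1e3,[5,50,95]),cv2.minAreaRect((P[m][:,:2]*1e3).astype(np.float32)))
E
```

```text
ft_force: [-0.3, -0.9, -0.0]
grip_width: 0.0262
ft_force: [-0.6, 0.2, 0.0]
grip_width: 0.0452
eef_pos: [0.4887, -0.1005, 0.1602]
ft_force: [-0.2, -0.7, 0.6]<stdin>:5: RuntimeWarning: Mean of empty slice.
  ret = um.true_divide(
Traceback (most recent call last):
IndexError: index -1 is out of bounds for axis 0 with size 0
```

View pics/top9.png

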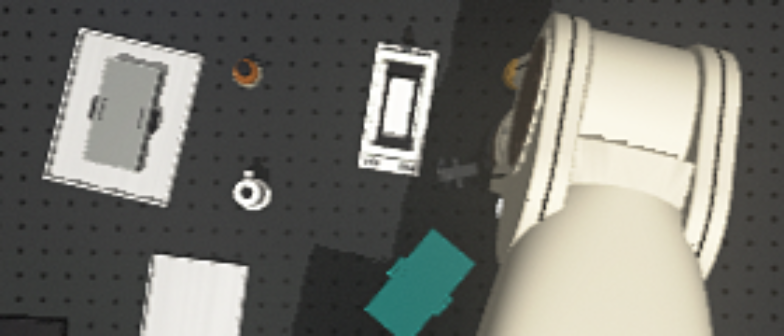

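The cover is in the tray at (125,110) and the transmitter is empty at (400,107). The arm hides the charger, so I swing it aside and measure.

```bash
python3 -m creep '[[[0,40,0],[0,0,0]],[[0,45,0],[0,0,0]],[[0,45,0],[0,0,0]],[[0,40,0],[0,0,0]],[[0,0,0],[0,0,0]]]'|egrep 'pos|ft'
python3 - <<'E'
from h import *
p=cam("top");W=cloud(p);P=W.reshape(-1,3);P=P[~np.isnan(P[:,0])]
m=(np.linalg.norm(P[:,:2]-[.527,-.279],axis=1)<.05)&(P[:,2]>.052)&(P[:,2]<.09)
print(m.sum(),np.percentile(P[m][:,2]*1e3,[5,50,95]).round(1),cv2.minAreaRect((P[m][:,:2]*1e3).astype(np.float32)))
m=(np.linalg.norm(P[:,:2]-[.538,.267],axis=1)<.05)&(P[:,2]>.025)&(P[:,2]<.09)
print('cover',m.sum(),np.percentile(P[m][:,2]*1e3,[5,50,95]).round(1));st()
E
```

```text
eef_pos: [0.4542, 0.0639, 0.1599]
ft_force: [-0.6, -0.4, 0.2]
202 [56.3 61.9 65.7] ((526.106689453125, -279.0413513183594), (59.53517150878906, 24.028377532958984), 12.373770713806152)
cover 709 [33.9 38.3 41.7]
t 36.1 p [454.5  62.8 159.9] F [-0.3 -0.3 -0.5] M [-0.07 -0.01  0.02] w 45.3 g 0.0
```

```bash
python3 -c "
from h import *
print(workorder.job_done())"
```

```text
the job is handed in; nothing more can be done
None
```

The job is handed in, but it returned no verdict: the cover stands right way up in the large steel tray, and the battery is home in the charger's bay (top measured at 62 mm, as expected when fully home), done in about 36 s of the 67 s.

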